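# Show the apprentice the missed cover bolt and its socket

## Task

One bolt of the engine's clutch cover was never tightened: it stands proud and lacks the yellow paint mark that the six torqued bolts carry. Show the apprentice what to do by pointing with the fingertips: first at that bolt, then at the socket that fits it, the blue-sleeved one in the black tray, each time from about two centimetres straight above with the fingers pointing down, and for about two seconds. Touch nothing, do not point at any other bolt or socket, and finish while still pointing at the blue socket.

Things in the scene. Friction and masses are not known exactly. Their poses are not given: they have to be found in the camera images.
- engine: Fixed motorcycle engine lying on its side on wooden chocks, dark clutch cover up. Origin on the bench under the crankcase; z up; finned cylinder along +x to x 290 mm (184 mm high), crankcase x -90 to 90, y -175 to 165 mm. Seven bolt bosses round the cover, tops at 190 mm; round clutch bulge at (0, -68), 200 mm high. Only the missed bolt (208 mm) rises above 201 mm.
- missed_bolt: The one bolt that was not tightened: bright steel M8 hex flange bolt with no yellow mark, its head 8 mm off the boss so that the bare shank shows. Head 13 mm across flats, flange 18 mm across. Origin on the axis at the boss top; z up; the top of its head is 18 mm above the origin. Fixed. It may be in any of the seven bolt places.
- bolt_1: A torqued clutch cover bolt, the same but screwed home and with a dab and stripe of yellow paint over head and boss. Origin on the axis at the boss top; z up; the top of its head is 10 mm above the origin. Fixed. At least 90 mm from the next bolt.
- bolt_2: A torqued clutch cover bolt, the same but screwed home and with a dab and stripe of yellow paint over head and boss. Origin on the axis at the boss top; z up; the top of its head is 10 mm above the origin. Fixed. At least 90 mm from the next bolt.
- bolt_3: A torqued clutch cover bolt, the same but screwed home and with a dab and stripe of yellow paint over head and boss. Origin on the axis at the boss top; z up; the top of its head is 10 mm above the origin. Fixed. At least 90 mm from the next bolt.
- bolt_4: A torqued clutch cover bolt, the same but screwed home and with a dab and stripe of yellow paint over head and boss. Origin on the axis at the boss top; z up; the top of its head is 10 mm above the origin. Fixed. At least 90 mm from the next bolt.
- bolt_5: A torqued clutch cover bolt, the same but screwed home and with a dab and stripe of yellow paint over head and boss. Origin on the axis at the boss top; z up; the top of its head is 10 mm above the origin. Fixed. At least 90 mm from the next bolt.
- bolt_6: A torqued clutch cover bolt, the same but screwed home and with a dab and stripe of yellow paint over head and boss. Origin on the axis at the boss top; z up; the top of its head is 10 mm above the origin. Fixed. At least 90 mm from the next bolt.
- socket_tray: Fixed black plastic tray, 58 x 210 x 22 mm (x, y, z), with four wells in a row along its y, 50 mm apart. Origin at the centre of its underside.
- socket_blue: Blue-sleeved deep socket standing loose in a well of the tray, open end up: steel with blue plastic sleeve, 26 mm diameter, 65 mm tall, 130 g. Origin at the centre of its underside, 10 mm above the bench; z up; its top is 65 mm above the origin. This is the one that fits the bolt.
- socket_red: Red-sleeved deep socket standing loose in a well of the tray, open end up: steel with red plastic sleeve, 26 mm diameter, 65 mm tall, 130 g. Origin at the centre of its underside, 10 mm above the bench; z up; its top is 65 mm above the origin. Not wanted.
- socket_green: Green-sleeved deep socket standing loose in a well of the tray, open end up: steel with green plastic sleeve, 26 mm diameter, 65 mm tall, 130 g. Origin at the centre of its underside, 10 mm above the bench; z up; its top is 65 mm above the origin. Not wanted.
- socket_orange: Orange-sleeved deep socket standing loose in a well of the tray, open end up: steel with orange plastic sleeve, 26 mm diameter, 65 mm tall, 130 g. Origin at the centre of its underside, 10 mm above the bench; z up; its top is 65 mm above the origin. Not wanted.
- torque_wrench: Loose torque wrench lying on the bench, 435 mm long, 40 mm high, black grip. Origin under the middle, x towards the head. Leave alone.
- screwdriver: Loose red screwdriver lying on the bench, 220 mm long, along its x. Leave alone.
- piston: Loose aluminium piston standing crown up, 77 mm diameter, 48 mm tall. Origin at the centre of its underside. Leave alone.

How it is judged (in metres and radians):
On the way, in this order (a step that is already met when the one before it is completed fails the run):
1. point at the missed bolt: fingertips from just above its head up to 45 mm over it, within 20 mm of its axis, fingers within about 30 degrees of straight down, for 1.5 s (horizontal distance between the grasp point and missed_bolt below 0.02 m and z of the grasp point in the frame of missed_bolt between 0.04 and 0.083 m and (angle between the grasp point's own z axis and vertical below 0.5 rad or angle between the grasp point's own z axis and vertical above 2.64159 rad)), for 1.5 s.
2. then point at the blue socket in the same way for 1.5 s (horizontal distance between the grasp point and socket_blue below 0.02 m and z of the grasp point in the frame of socket_blue between 0.087 and 0.13 m and (angle between the grasp point's own z axis and vertical below 0.5 rad or angle between the grasp point's own z axis and vertical above 2.64159 rad)), for 1.5 s.
At the end, for the whole second after the job is handed in: The fingertips still point down at the blue socket, 3 to 45 mm above its top and within 20 mm of its axis; all sockets, the torque wrench, screwdriver and piston are within 8 mm of where they were, and what stood upright still does (all of step 2 and distance of each of socket_blue, socket_red, socket_green, socket_orange, torque_wrench, screwdriver, piston from where it was at the start of the episode below 0.008 m and angle between each of socket_blue, socket_red, socket_green, socket_orange, piston's own z axis and vertical below 0.12 rad); the robot touches nothing.
It fails at once if the robot touches anything (more than 0.5 N) (contact force between any of the fingers, the arm and anything else above 0.5 N).
It fails at once if a socket or another loose thing is lifted, carried or pushed more than 8 mm (distance of any of socket_blue, socket_red, socket_green, socket_orange, torque_wrench, screwdriver, piston from where it was at the start of the episode above 0.008 m).
It fails at once if the robot points at a wrong bolt or socket: fingertips within 12 mm of its axis and less than 24 mm above it ((horizontal distance between the grasp point and bolt_1 below 0.012 m and z of the grasp point in the frame of bolt_1 below 0.053 m) or (horizontal distance between the grasp point and bolt_2 below 0.012 m and z of the grasp point in the frame of bolt_2 below 0.053 m) or (horizontal distance between the grasp point and bolt_3 below 0.012 m and z of the grasp point in the frame of bolt_3 below 0.053 m) or (horizontal distance between the grasp point and bolt_4 below 0.012 m and z of the grasp point in the frame of bolt_4 below 0.053 m) or (horizontal distance between the grasp point and bolt_5 below 0.012 m and z of the grasp point in the frame of bolt_5 below 0.053 m) or (horizontal distance between the grasp point and bolt_6 below 0.012 m and z of the grasp point in the frame of bolt_6 below 0.053 m) or (horizontal distance between the grasp point and socket_red below 0.012 m and z of the grasp point in the frame of socket_red below 0.108 m) or (horizontal distance between the grasp point and socket_green below 0.012 m and z of the grasp point in the frame of socket_green below 0.108 m) or (horizontal distance between the grasp point and socket_orange below 0.012 m and z of the grasp point in the frame of socket_orange below 0.108 m)).
It also fails if it takes over 38 s, if anything falls off the work surface, if the arm or the gripper's body presses on something with over 40 N, if the wrist force passes 120 N, or if a joint passes its speed limit or range.

## Robot

A 6-joint arm with a two-finger parallel gripper is mounted at the origin on the work surface. World frame = base frame: x ahead of the robot, y to its left, z up, the work surface at z = 0. Lengths are in mm, angles in degrees, forces in N, time in s.
With the tool pointing down it reaches from about 350 to 850 mm from the base axis. Payload 8.1 kg.
Tool frame: the origin (TCP) lies between the finger pads; the fingertips stand 22 mm ahead of it and the grasp point (between the pads) lies 3 mm ahead of it (r.nose_length is the z of the fingertips in the tool frame, in mm); z points along the fingers, x is the direction in which the jaws open and shut, and the axes are right-handed (so a half turn about z gives the same grasp; the last joint's range is limited). The gripper opens to 85 mm and grips with 20 to 120 N. Pads are 22 mm wide; open, the fingers measure 114 mm over their backs; the gripper's body (76 mm by 85 mm) begins 54 mm behind the grasp point. The pads swing forward as they close: fully open they stand 13 mm farther back than shut.
Start: joints at [59.679, 7.471, 85.268, -0, 87.261, -4.893], TCP at [257.605, 541.89, 221.692] pointing down, gripper open.
Joint ranges: [-169.43, 169.43], [-51.17, 129.36], [1.28, 143.12], [-76.62, 256.62], [0, 156.53], [-152.29, 152.29]. Speed limits (degrees/s): [136.94, 136.94, 159.86, 180, 180, 180].

## Interface

Orientations are given as [roll, pitch, yaw] about the fixed x, y, z axes, in that order (R = Rz(yaw) Ry(pitch) Rx(roll)).
In Python, from bench import r gives the robot as it stands.
- The arm moves only by the shell command python3 -m jog 'ROWS' [FORCE]. ROWS is JSON, a list of rows, each a list of 5 numbers: the shift along the tool's x, y, z in m, then the turn about the tool's z in degrees, then the opening in per cent of the stroke, from 0 (shut) to 100 (fully open). A call has 1 to 8 rows; each row is the pose to reach, as a shift and turn from the pose measured when the call began, along the tool's axes at that moment; what a row does not reach only later rows make up. A row lasts 1/10 s, in which the tool goes at most 50 mm and 8.59 degrees, less where a joint would pass 70% of its speed; a pose out of reach is approached as far as the arm can. A call with a gripper value outside its range is refused whole. The fingers move at their own pace and stop on an object; FORCE is the grip in N (left out, the last holds). Time passes only in rows, so rows that repeat a pose let the fingers close. It gives the time, the measured TCP pose, the force and the opening at its end, in the units of the state.
- r.sense(): the state, without advancing time (a new reading comes with each control period).
- r.snapshot(name): name is "scene" or "top"; returns a dict with "image" (420x560x3 uint8, red, green, blue), "K" (3x3 intrinsics, pixels), "distortion" ([k1, k2, p1, p2, k3] as OpenCV has them; the pictures are not rectified), "T" (4x4, takes a point from camera to world coordinates). Camera axes: x right, y down, z forward; pixel columns grow to the right and rows downward; lengths in mm; the calibration is good to about 2 mm. A picture is of the moment at which its call begins. There is no depth.
- r.hand_in(): hands the job in, once; it reports no verdict.
Trained networks look in a picture, given as the dict that the camera call returned (one of the last four; its "shot" number tells which), for a name from the list of things; names that differ only in an ending like _2 or _b are one class to them, and where a whole thing is asked for, a point or a joint stands for the part that bears it (a point fixed in the world has none). Each returns a list of dicts, best first, with "conf" (0 to 1); they miss things now and then, are a little off and sometimes report something else, mostly with a low value. They report only what shows in the picture. A call takes as long as a camera call.
- r.search_frame(picture, label): "bbox" ([left, top, right, bottom] in pixels, round what is visible of it).
- r.pinpoint(picture, label): "uv" ([column, row] in pixels: a listed point, or the origin of a listed thing).
The state is a dict: "time": time; "joint_pos": joint angles; "qd": joint speeds; "joint_efforts": joint torques, N m; "tool_pos": TCP position; "tcp_rot": TCP orientation; "ft_force": force on the tool from outside, world axes, zero at the start; "wrist_torque": the same for the moment, N m; "finger_gap": finger opening in mm.
Only numpy, scipy, OpenCV 4.12 (cv2) and the standard library are available. Lean on these libraries where they do the work, as an engineer would, in place of code of your own. Each camera call takes 0.05 s, during which the arm holds its last target. There are 200 camera calls.

## Working session

There is one attempt and no reset: what is moved stays moved. The work goes in short steps, Python scripts to look and compute and a shell command to move; the robot and the scene stay as the last step left them, time stands still between calls to the robot, and variables do not carry over. Pictures are saved under pics/ and viewed, about 8 in all and at most 12, crops included, and the job is handed in when it is done.

```bash
mkdir -p pics
cat > h.py <<'E'
import numpy as np, cv2
def ray(s,uv,z):
    p=cv2.undistortPoints(np.array([[uv]],float),np.array(s["K"]),np.array(s["distortion"],float))[0,0]
    T=np.array(s["T"]); d=T[:3,:3]@[p[0],p[1],1]; o=T[:3,3]
    return (o+d*(z-o[2])/d[2]).round(1)
def proj(s,P):
    T=np.linalg.inv(np.array(s["T"])); R=T[:3,:3]
    return cv2.projectPoints(np.array([P],float),cv2.Rodrigues(R)[0],T[:3,3],np.array(s["K"]),np.array(s["distortion"],float))[0][0,0].round(1)
E
python3 - <<'E'
from bench import r
from h import *
print(r.sense()["tool_pos"],r.sense()["tcp_rot"],r.sense()["finger_gap"])
for n in("top","scene"):
    s=r.snapshot(n); cv2.imwrite(f"pics/{n}1.png",s["image"][:,:,::-1])
    print(n,np.array(s["T"])[:3,3])
    for l,z in(("missed_bolt",190),("bolt_1",190),("socket_blue",10),("socket_red",10),("socket_green",10),("socket_orange",10),("engine",0),("torque_wrench",0),("piston",0)):
        for d in r.pinpoint(s,l)[:8]: print(l,np.round(d["uv"],1),round(d["conf"],2),ray(s,d["uv"],z))
E
```

```text
[257.3251324  541.39244708 220.64632387] [-1.79991495e+02  1.05136775e-01  6.45713712e+01] 85.53369631307355
top [ 352.35718688  -23.07215902 1768.19052174]
missed_bolt [206.4 229.6] 0.52 [524.8 207.3 190. ]
bolt_1 [287.3 248.2] 0.6 [461.  -74.2 190. ]
bolt_1 [250.  258.3] 0.58 [425.8  54.5 190. ]
bolt_1 [221.5 256.3] 0.52 [432.3 153.  190. ]
bolt_1 [284.6 221.4] 0.51 [554.4 -64.9 190. ]
bolt_1 [223.1 210.4] 0.45 [592.6 150.3 190. ]
bolt_1 [252.7 211.3] 0.39 [589.7  46.6 190. ]
socket_blue [327.1 228.2] 0.59 [ 551.3 -234.6   10. ]
socket_red [308. 233.] 0.55 [ 532.4 -160.3   10. ]
socket_green [336.5 225.2] 0.64 [ 563.1 -271.4   10. ]
socket_orange [350.5 218.9] 0.42 [ 588.  -326.5   10. ]
engine [311.5 229.8] 0.68 [ 546.  -174.8    0. ]
engine [328.8 187.8] 0.3 [ 713.1 -244.9    0. ]
torque_wrench [404.  240.3] 0.79 [ 505.5 -536.4    0. ]
torque_wrench [218.4 255.7] 0.54 [444.2 186.3   0. ]
piston [329.3 189.3] 0.57 [ 707.1 -246.8    0. ]
scene [1132.29415096 1050.19959849 1001.76572633]
missed_bolt [335.5 227. ] 0.53 [516.5 229.  190. ]
bolt_1 [323.6 190.5] 0.6 [451.5  59.2 190. ]
bolt_1 [274.  177.4] 0.59 [557.7 -74.3 190. ]
bolt_1 [299.8 223.1] 0.53 [598.4 170.2 190. ]
bolt_1 [283.9 197.6] 0.52 [581.2  40.  190. ]
bolt_1 [347.6 206.8] 0.52 [431.8 163.5 190. ]
bolt_1 [300.4 171.5] 0.39 [462.7 -69.3 190. ]
bolt_1 [406.  335.3] 0.32 [581.3 612.4 190. ]
socket_blue [254.5 198.2] 0.51 [ 559.2 -227.4   10. ]
socket_red [264.5 204.5] 0.41 [ 542.9 -175.8   10. ]
socket_green [250.1 193. ] 0.44 [ 560.  -265.2   10. ]
socket_orange [240.9 187.2] 0.4 [ 575.8 -315.8   10. ]
engine [304.9 243.1] 0.85 [510.1  64.6   0. ]
torque_wrench [235.5 157.9] 0.82 [ 502.8 -544.     0. ]
piston [216.1 207.6] 0.71 [ 703.5 -246.4    0. ]
piston [408.5 336.8] 0.59 [449.5 516.8   0. ]
```

Run:
```python
import cv2
a=cv2.imread("pics/top1.png")[180:290,180:380];cv2.imwrite("pics/topc.png",cv2.resize(a,(800,440),interpolation=cv2.INTER_CUBIC))
a=cv2.imread("pics/scene1.png")[130:280,200:400];cv2.imwrite("pics/scenec.png",cv2.resize(a,(800,600),interpolation=cv2.INTER_CUBIC))
```

```text
(no output)
```

View pics/topc.png

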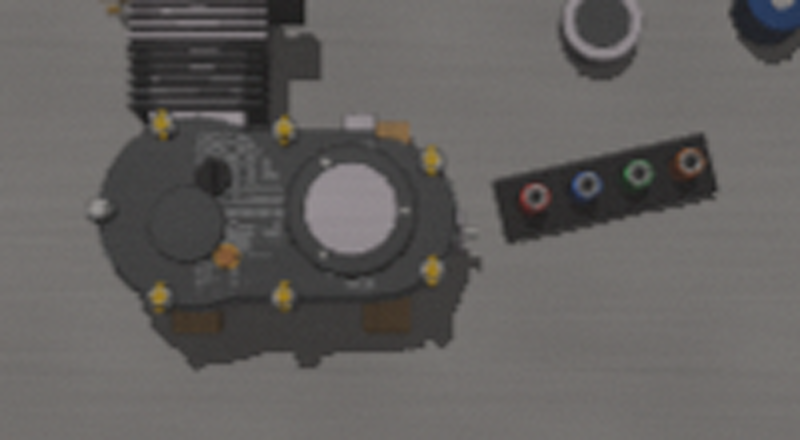

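View pics/scenec.png

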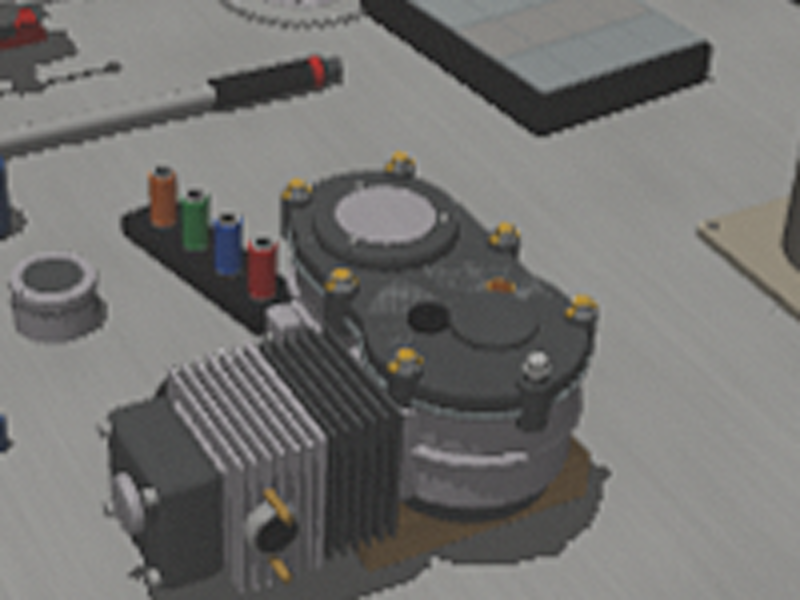

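View pics/scene1.png

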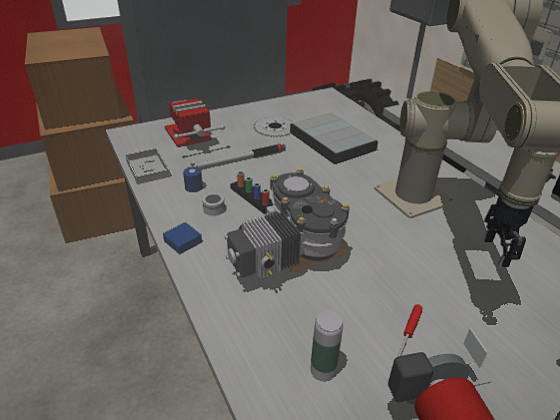

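The top view shows the unmarked bright bolt at the left end of the cover, crop (98,209) → pixel (204.6,232.3). The blue socket is second from the engine, at crop (587,184) → (326.8,226). In the scene crop the bolt head is at (537,362) and the top of the blue socket at (229,218). The third picture, the whole scene view, shows the arm at right, clear of everything, with the space over the engine free.

Run:
```python
from bench import r
from h import *
from scipy.optimize import least_squares
from scipy.spatial.transform import Rotation as Ro
t=r.snapshot("top");s=r.snapshot("scene")
def c2(u,v,ox,oy): return ((u+.5)/4-.5+ox,(v+.5)/4-.5+oy)
st=r.sense();R=Ro.from_euler("xyz",st["tcp_rot"],degrees=True).as_matrix();p=np.array(st["tool_pos"]);print(R.round(3))
for n,a,b,z in(("bolt",(98,209),(537,357),208),("blue",(587,184),(229,218),75),("red",(536,197),(263,243),75),("green",(638,174),(195,194),75),("orange",(690,162),(163,172),75)):
    a=c2(*a,180,180);b=c2(*b,200,130)
    f=lambda P:np.r_[proj(t,P)-a,proj(s,P)-b]
    q=least_squares(f,[500,0,z],diff_step=1e-2)
    A,B=ray(t,a,z),ray(s,b,z)
    print(n,A,B,"tri",q.x.round(1),q.cost.round(2))
    print('  tool shift at z+20+22:',(R.T@((A+B)/2+[0,0,42]-p)).round(1))
```

```text
[[ 0.429  0.903 -0.   ]
 [ 0.903 -0.429  0.   ]
 [ 0.    -0.    -1.   ]]
bolt [515.  212.4 208. ] [514.5 214.4 208. ] tri [454.7   0.   67.4] 2427.94
  tool shift at z+20+22: [-186.3  373.3  -28.3]
blue [ 553.6 -224.2   75. ] [ 552.4 -219.9   75. ] tri [595.    0.  208.7] 2111.25
  tool shift at z+20+22: [-563.1  594.8  104.7]
red [ 541.3 -176.4   75. ] [ 542.  -170.7   75. ] tri [577.3   0.  179.6] 1318.55
  tool shift at z+20+22: [-524.2  563.7  104.7]
green [ 563.2 -272.2   75. ] [ 563.8 -269.5   75. ] tri [612.1   0.  233.3] 3103.92
  tool shift at z+20+22: [-602.7  625.2  104.7]
orange [ 574.6 -321.3   75. ] [ 575.4 -316.8   75. ] tri [633.    0.  247.1] 4277.3
  tool shift at z+20+22: [-641.3  656.3  104.7]
```

The cameras agree to 2–4 mm and the socket spacing comes out at 50 mm, as given. Targets: bolt axis (515, 213), blue socket axis (553, -222). I'll raise and shut the fingers first.

```bash
python3 -m jog '[[0,0,-0.03,0,0],[0,0,-0.07,0,0],[0,0,-0.11,0,0],[-0.02,0.04,-0.11,0,0],[-0.04,0.08,-0.11,0,0],[-0.06,0.12,-0.11,0,0],[-0.08,0.16,-0.11,0,0],[-0.1,0.2,-0.11,0,0]]'
```

```text
time: 1.9
tool_pos: [396.1, 364.3, 331.9]
tcp_rot: [180.0, -0.0, 64.6]
ft_force: [0.3, 0.1, 0.2]
finger_gap: -0.1
```

```bash
python3 -m jog '[[-0.02,0.04,0,0,0],[-0.04,0.08,0,0,0],[-0.06,0.12,0,0,0],[-0.075,0.15,0,0,0],[-0.085,0.172,0.01,0,0],[-0.085,0.172,0.025,0,0],[-0.085,0.172,0.035,0,0],[-0.085,0.172,0.035,0,0]]'
python3 - <<'E'
from bench import r
from h import *
print(r.sense()["tool_pos"],r.nose_length)
out=[]
p=np.array(r.sense()["tool_pos"])
for n,(u,v) in(("top",(204,230)),("scene",(335,215))):
    s=r.snapshot(n);print(n,"tip",proj(s,p-[0,0,22]))
    out.append(cv2.resize(s["image"][v-40:v+40,u-40:u+40,::-1],(400,400),interpolation=cv2.INTER_CUBIC))
cv2.imwrite("pics/b.png",np.hstack(out))
E
```

```text
time: 2.7
tool_pos: [513.4, 214.1, 294.4]
tcp_rot: [-179.8, 0.1, 64.6]
ft_force: [0.7, 0.2, -0.2]
finger_gap: 0.1
[513.43308431 214.131701   294.36872447] 22.0
top tip [200.7 230.3]
scene tip [336.3 200.1]
```

View pics/b.png

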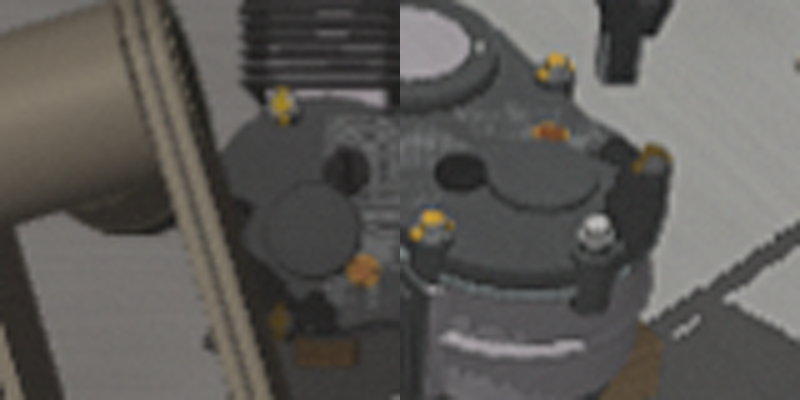

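In the scene half the fingertip shows at crop (620,82) → pixel (339,191), but I expected (336,200). The top view is blocked by the arm. I'll check this with the arm settled before descending.

Run:
```python
from bench import r
from h import *
for i in range(3):
    st=r.sense();print(st["time"],np.round(st["tool_pos"],1),np.round(st["qd"],2))
    s=r.snapshot("scene")
p=np.array(r.sense()["tool_pos"])
print("bolt top",proj(s,[514.8,213.4,208]),"tip",proj(s,p-[0,0,22]),"grasp",proj(s,p-[0,0,3]),"body",proj(s,p+[0,0,51]))
for d in [(10,0,0),(0,10,0),(0,0,10)]: print(d,proj(s,p-[0,0,22]+np.array(d)))
im=np.ascontiguousarray(s["image"][130:240,290:390,::-1]);im=cv2.resize(im,(600,660)[:2],interpolation=cv2.INTER_NEAREST)[:600]
for z in(-22,0,51):
    q=(proj(s,p+[0,0,z])-[290,130]+.5)*6; cv2.drawMarker(im,tuple(int(x) for x in q),(0,0,255),0,12)
cv2.imwrite("pics/c.png",im)
```

```text
2.8 [514.2 214.6 296.8] [-0.01 -0.47 -1.24 -0.11  0.08 -0.01]
2.85 [514.5 214.7 297.4] [-0.14 -0.29 -0.79 -0.06 -0.07 -0.12]
2.9 [514.7 214.6 297.7] [-0.26  0.01 -0.31 -0.15 -0.16 -0.09]
bolt top [333.6 218.7] tip [336.  199.2] grasp [336.7 193.5] body [338.6 176.6]
(10, 0, 0) [332.9 200.1]
(0, 10, 0) [338.  201.2]
(0, 0, 10) [336.4 196.2]
```

View pics/c.png

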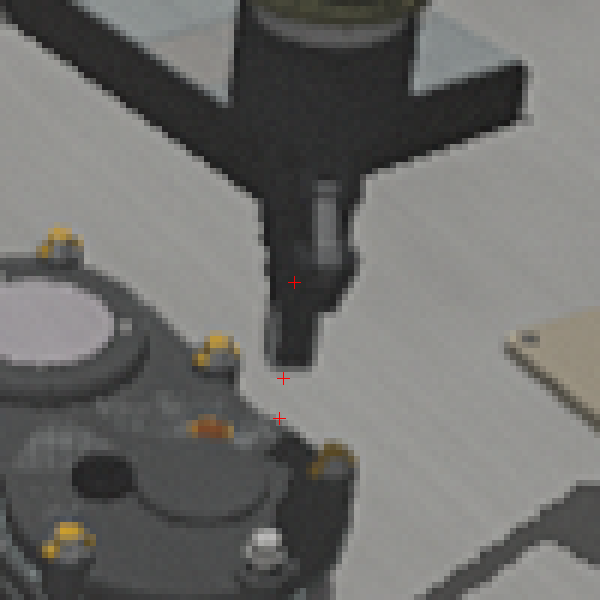

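Run:
```python
from bench import r
from h import *
p=np.array([257.3,541.4,220.6]); out=[]
for n in("top","scene"):
    s=r.snapshot(n); im=cv2.imread(f"pics/{n}1.png")
    c=proj(s,p); u,v=(int(x) for x in c); u0=max(0,min(u-33,460));v0=max(0,min(v-50,320))
    a=cv2.resize(im[v0:v0+90,u0:u0+66],(396,540),interpolation=cv2.INTER_NEAREST)
    ax=np.array([.429,.903,0])
    for P in [p+[0,0,51],p,p-[0,0,22],p-[0,0,9]+50*ax,p-[0,0,9]-50*ax]:
        q=(proj(s,P)-[u0,v0]+.5)*6; cv2.drawMarker(a,tuple(int(x) for x in q),(0,0,255),0,12)
    print(n,c,u0,v0); out.append(a)
cv2.imwrite("pics/d.png",np.hstack(out))
st=r.sense();print(np.round(st["tool_pos"],1),np.round(st["joint_pos"],2),st["finger_gap"])
```

```text
top [104.5 307.3] 71 257
scene [491.4 259.9] 458 209
[515.  214.2 297.7] [ 1.732e+01 -2.800e-01  8.549e+01  1.000e-02  9.470e+01 -4.732e+01] 0.27668981761836026
```

View pics/d.png

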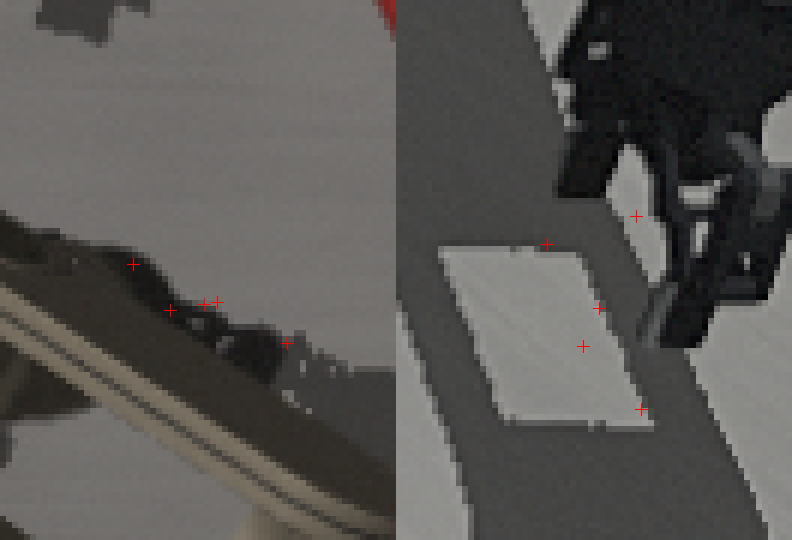

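The picture and the reported pose disagree at the start pose too: there the fingers show about 6 px right and 9 px up of the projection. I'll check the base and fit the offset using both poses.

Run:
```python
from bench import r
from h import *
import cv2
s=r.snapshot("scene");t=r.snapshot("top")
print("K",np.round(s["K"],1).tolist(),s["distortion"],"T",np.round(s["T"],3).tolist())
for P in [(0,0,0),(130,130,0),(130,-130,0),(-130,130,0)]: print("base",P,proj(s,P),proj(t,P))
def J(s,P): return np.array([(proj(s,np.array(P)+d)-proj(s,P))/20 for d in np.eye(3)*20]).T
A=[257.3,541.4,211.6];B=[514.8,214.4,275.6]
ax=50*np.array([.429,.903,0])
M=np.vstack([J(s,A),J(s,B)]);o=np.array([6.3,-9.3,2.3,-8.5])
print(M.round(3)); e,res,_,sv=np.linalg.lstsq(M,o,rcond=None);print("offset fit",e.round(1),(M@e-o).round(1),sv)
# picture for base
im=s["image"][150:250,350:480,::-1].copy();im=cv2.resize(im,(780,600),interpolation=cv2.INTER_NEAREST)
for P in [(0,0,0),(100,0,0),(0,100,0),(0,0,200)]:
    q=(proj(s,P)-[350,150]+.5)*6;cv2.drawMarker(im,tuple(int(x) for x in q),(0,0,255),0,14)
cv2.imwrite("pics/e.png",im)
```

```text
K [[462.8, 0.0, 280.2], [0.0, 462.8, 206.9], [0.0, 0.0, 1.0]] [-0.01105441  0.          0.          0.          0.        ] T [[-0.889, 0.255, -0.379, 1132.294], [0.457, 0.536, -0.71, 1050.2], [0.022, -0.805, -0.593, 1001.766], [0.0, 0.0, 0.0, 1.0]]
base (0, 0, 0) [412.4 195.1] [266.  374.3]
base (130, 130, 0) [407.9 223.3] [231.8 338.9]
base (130, -130, 0) [364.6 186.1] [300.5 339.1]
base (-130, 130, 0) [462.4 204.5] [231.  409.8]
[[-0.285  0.315  0.12 ]
 [ 0.12   0.25  -0.295]
 [-0.31   0.205  0.035]
 [ 0.09   0.195 -0.305]]
offset fit [-1.1  5.4 33.4] [-0.3  0.7  0.3 -0.7] [0.57326813 0.54746385 0.09445625]
```

View pics/e.png

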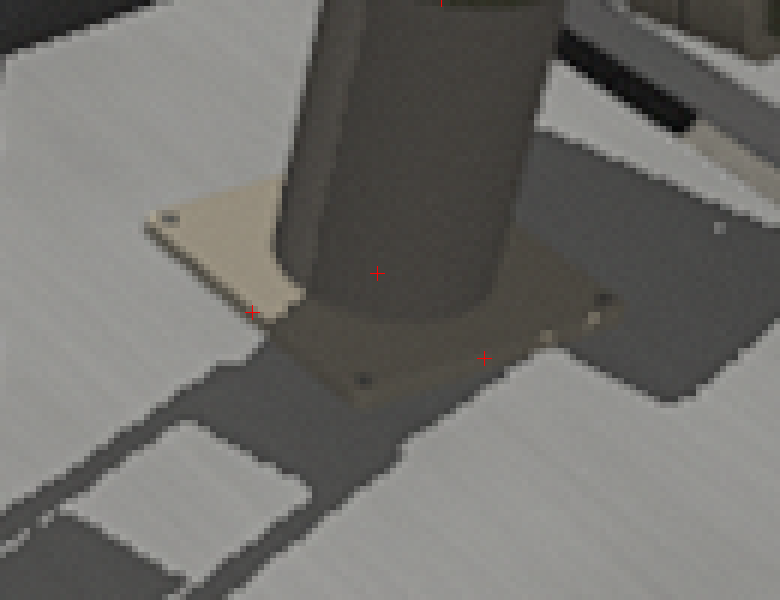

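The base plate projects correctly, so the camera calibration is fine. The fit says the fingertips stand about 28–33 mm higher than reported, with about 5 mm or less sideways. This could be a pose bias, or the drawn fingers could be short. I'll pick a height that meets the limits either way: reported fingertips 8 mm over the head, giving a grasp point of 45 or about 77 mm in the bolt's frame (limits 40–83).

```bash
python3 -m jog '[[-0.002,0.001,0.01,0,0],[-0.002,0.001,0.02,0,0],[-0.002,0.001,0.03,0,0],[-0.002,0.001,0.038,0,0],[-0.002,0.001,0.044,0,0],[-0.002,0.001,0.044,0,0],[-0.002,0.001,0.044,0,0],[-0.002,0.001,0.044,0,0]]'
python3 - <<'E'
from bench import r
from h import *
s=r.snapshot("scene");p=np.array(r.sense()["tool_pos"]);print(p.round(1),r.sense()["time"])
im=cv2.resize(s["image"][160:240,290:390,::-1],(750,600),interpolation=cv2.INTER_NEAREST)
for P in [p-[0,0,22],[514.8,213.4,208],[514.8,213.4,228]]:
    q=(proj(s,P)-[290,160]+.5)*7.5;cv2.drawMarker(im,tuple(int(x) for x in q),(0,0,255),0,14)
cv2.imwrite("pics/f.png",im)
E
```

```text
time: 3.95
tool_pos: [515.4, 211.9, 254.0]
tcp_rot: [179.9, -0.1, 64.6]
ft_force: [-0.3, 0.1, -0.1]
finger_gap: 0.0
[515.5 211.9 254.1] 4.0
```

View pics/f.png

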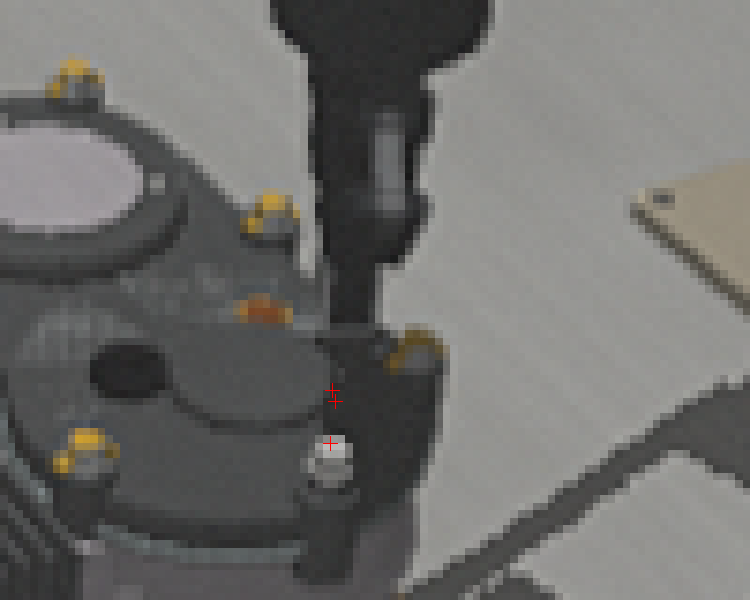

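The view confirms it: the fingertip shows at crop (353,328) while the projection is (335,400). The bolt head's projection matches, at (330,440). Visually the tip is about 49 mm over the head and reported as 24 mm. Going 16 mm lower and holding.

```bash
python3 -m jog '[[0,0,0.006,0,0],[0,0,0.012,0,0],[0,0,0.016,0,0],[0,0,0.016,0,0],[0,0,0.016,0,0],[0,0,0.016,0,0],[0,0,0.016,0,0],[0,0,0.016,0,0]]'; python3 -m jog '[[0,0,0,0,0],[0,0,0,0,0],[0,0,0,0,0],[0,0,0,0,0],[0,0,0,0,0],[0,0,0,0,0],[0,0,0,0,0],[0,0,0,0,0]]';python3 -m jog '[[0,0,0,0,0],[0,0,0,0,0],[0,0,0,0,0],[0,0,0,0,0],[0,0,0,0,0],[0,0,0,0,0],[0,0,0,0,0],[0,0,0,0,0]]'
```

```text
time: 4.8
tool_pos: [515.6, 211.9, 238.3]
tcp_rot: [179.9, -0.1, 64.6]
ft_force: [0.4, 0.6, -0.0]
finger_gap: 0.1
time: 5.6
tool_pos: [515.6, 212.0, 238.4]
tcp_rot: [179.9, -0.1, 64.6]
ft_force: [0.5, -0.7, 0.9]
finger_gap: 0.2
time: 6.4
tool_pos: [515.6, 211.9, 238.3]
tcp_rot: [179.9, -0.1, 64.6]
ft_force: [-0.7, 0.2, -0.6]
finger_gap: -0.2
```

```bash
python3 -m jog '[[0,0,-0.03,0,0],[0,0,-0.065,0,0],[-0.03,0.018,-0.065,0,0],[-0.065,0.038,-0.065,0,0],[-0.1,0.058,-0.065,0,0],[-0.135,0.079,-0.065,0,0],[-0.17,0.099,-0.065,0,0],[-0.205,0.12,-0.065,0,0]]'; python3 -m jog '[[-0.035,0.02,0,0,0],[-0.07,0.041,0,0,0],[-0.1,0.058,0,0,0],[-0.13,0.076,0,0,0],[-0.155,0.09,0,0,0],[-0.173,0.101,0,0,0],[-0.173,0.101,0,0,0],[-0.173,0.101,0,0,0]]'
```

```text
time: 7.2
tool_pos: [535.9, -26.3, 303.3]
tcp_rot: [179.9, -0.1, 64.6]
ft_force: [-0.1, -0.3, 0.0]
finger_gap: 0.1
time: 8.0
tool_pos: [552.9, -226.0, 302.9]
tcp_rot: [179.9, -0.1, 64.6]
ft_force: [-0.5, 0.6, 0.1]
finger_gap: -0.0
```

```bash
python3 -m jog '[[0.003,-0.001,0.03,0,0],[0.003,-0.001,0.06,0,0],[0.003,-0.001,0.09,0,0],[0.003,-0.001,0.12,0,0],[0.003,-0.001,0.14,0,0],[0.003,-0.001,0.15,0,0],[0.003,-0.001,0.15,0,0],[0.003,-0.001,0.15,0,0]]'
python3 - <<'E'
from bench import r
from h import *
p=np.array(r.sense()["tool_pos"]);print(p.round(1)); out=[]
for n in("top","scene"):
    s=r.snapshot(n);c=proj(s,[553,-222,75]);u0,v0=int(c[0])-25,int(c[1])-50
    im=cv2.resize(s["image"][v0:v0+75,u0:u0+50,::-1],(400,600),interpolation=cv2.INTER_NEAREST)
    for P in [p-[0,0,22],[553,-222,75]]:
        q=(proj(s,P)-[u0,v0]+.5)*8;print(n,q);cv2.drawMarker(im,tuple(int(x) for x in q),(0,0,255),0,14)
    out.append(im)
cv2.imwrite("pics/g.png",np.hstack(out))
E
```

```text
time: 8.8
tool_pos: [554.3, -222.4, 154.2]
tcp_rot: [179.8, -0.1, 64.6]
ft_force: [-0.1, -0.2, -0.3]
finger_gap: 0.2
[ 554.3 -222.4  154.2]
top [225.6 392.8]
top [210.4 410.4]
scene [203.2 303.2]
scene [208.  411.2]
```

View pics/g.png

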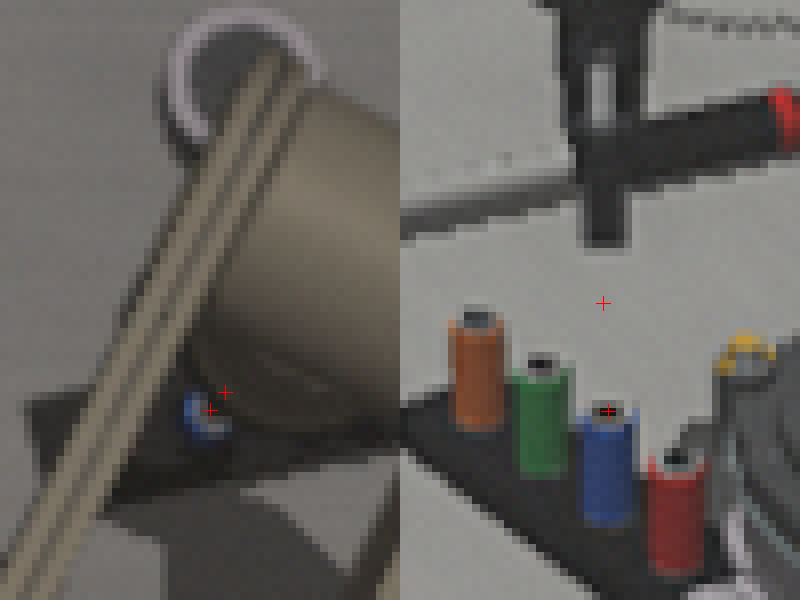

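In the scene view the sockets match their projections and the blue socket lies straight below. The tip shows at (606,245) against a projected (603,303), the same ~27 mm height offset with nothing sideways. I'll go down 47 mm: reported tip +10 mm, visual about +37 mm, both inside the limits.

```bash
python3 -m jog '[[0,0,0.01,0,0],[0,0,0.02,0,0],[0,0,0.03,0,0],[0,0,0.04,0,0],[0,0,0.046,0,0],[0,0,0.047,0,0],[0,0,0.047,0,0],[0,0,0.047,0,0]]'; python3 -m jog '[[0,0,0,0,0],[0,0,0,0,0],[0,0,0,0,0],[0,0,0,0,0],[0,0,0,0,0],[0,0,0,0,0],[0,0,0,0,0],[0,0,0,0,0]]';python3 -m jog '[[0,0,0,0,0],[0,0,0,0,0],[0,0,0,0,0],[0,0,0,0,0],[0,0,0,0,0],[0,0,0,0,0],[0,0,0,0,0],[0,0,0,0,0]]'
python3 - <<'E'
from bench import r
from h import *
p=np.array(r.sense()["tool_pos"]);print(p.round(1))
s=r.snapshot("scene");c=proj(s,[553,-222,75]);u0,v0=int(c[0])-25,int(c[1])-50
im=cv2.resize(s["image"][v0:v0+75,u0:u0+50,::-1],(400,600),interpolation=cv2.INTER_NEAREST)
for P in [p-[0,0,22],[553,-222,75]]:
    q=(proj(s,P)-[u0,v0]+.5)*8;print(q);cv2.drawMarker(im,tuple(int(x) for x in q),(0,0,255),0,14)
cv2.imwrite("pics/i.png",im)
E
```

```text
time: 9.7
tool_pos: [555.3, -223.1, 108.4]
tcp_rot: [179.7, -0.1, 64.6]
ft_force: [0.0, 0.6, 0.9]
finger_gap: -0.0
time: 10.5
tool_pos: [555.3, -223.1, 108.4]
tcp_rot: [179.7, -0.1, 64.6]
ft_force: [-0.1, 0.6, 0.7]
finger_gap: -0.2
time: 11.3
tool_pos: [555.3, -223.1, 108.5]
tcp_rot: [179.7, -0.1, 64.6]
ft_force: [0.2, 0.9, -0.0]
finger_gap: 0.0
[ 555.3 -223.1  108.5]
[201.6 389.6]
[208.  411.2]
```

View pics/i.png

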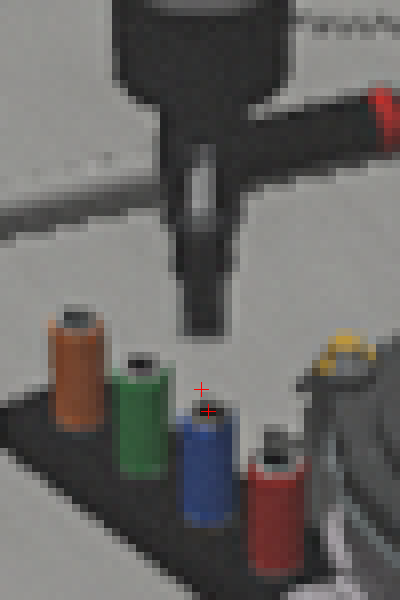

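The fingertips show at (204,335), straight over the blue socket top at (208,411), about 34 mm visually and 11 mm reported. All sockets stand undisturbed.

```bash
python3 -c "
from bench import r
print(r.hand_in())"
```

```text
the job is handed in; nothing more can be done
None
```

I pointed with shut fingers, straight down, first at the unmarked proud bolt and then at the blue socket, about 2 s each. The job was handed in at about 11.4 s of robot time, still pointing at the blue socket; the system gave no verdict.

| Target | Axis measured (x, y) | Reported tip position (x, y) | Reported tip height above target |
|---|---|---|---|
| Missed bolt | 515, 213 mm | 516, 212 mm | about 8 mm |
| Blue socket | 553, -222 mm | 555, -223 mm | about 11 mm |

- **Position checks:** The two cameras agreed to 2–4 mm on both targets. The reported tip position was within about 3 mm of each axis.
- **Contact checks:** The wrist force stayed at noise level (about 1 N), and the last picture shows all four sockets standing where they were. I did not re-measure the wrench, screwdriver and piston at the end; the arm never went near them.
- **Height disagreement:** In every scene picture the fingertips appeared 25–33 mm higher than the reported pose puts them. The base plate, bolt and socket projections all matched. I could not tell whether the reported pose is off or the fingers are drawn short.
- **How I handled it:** I chose heights that meet the limits under either reading. By the pictures, the tips were roughly 35 mm above each target, so neither reading gives exactly the two centimetres asked for.

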